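# Hold the recessed reset button of a bench charger

### The arm

A 6-joint arm with a two-finger parallel gripper is mounted at the origin on the work surface. World frame = base frame: x ahead of the robot, y to its left, z up, the work surface at z = 0. Lengths are in mm, angles in rad, forces in N, time in s.
With the tool pointing down it reaches from about 300 to 825 mm from the base axis. Payload 5.4 kg.
Tool frame: the origin (TCP) lies between the finger pads; the fingertips stand bot.finger_overhang ahead of it and the grasp point (between the pads) lies 6 mm ahead of it (bot.finger_overhang is the distance from the TCP to the fingertips, in mm); z points along the fingers, y is the line along which they close (so a half turn about z gives the same grasp; the last joint's range is limited). The gripper opens to 92 mm and grips with 3 to 60 N. Pads are 20 mm wide; open, the fingers measure 128 mm over their backs; the gripper's body (75 mm by 189 mm) begins 69 mm behind the grasp point.
Start: joints at [-1.401, 0.158, 1.597, -0, 1.386, -0.21], TCP at [213.148, -534.017, 239.601] pointing down, gripper open.
Joint ranges: [-2.91, 2.91], [-0.94, 2.29], [0.18, 2.7], [-1.29, 4.43], [0.17, 2.64], [-3, 3]. Speed limits (rad/s): [2.57, 2.57, 3.14, 3.14, 3.14, 3.14].

### API

Orientations are given as a unit quaternion [x, y, z, w].
In Python, from plant import bot, snapshot, camera_info gives the robot as it stands.
- The arm moves only by the tool servo_tool, never from a script. Its argument "series" is one flat list of numbers, 5 for each row, row after row: the finger opening in mm, from 0 to 91.9, then the shift along the world's x, y, z in mm, then the turn about the world's z in degrees. In form: [fingers, x, y, z, roll, fingers, x, y, z, roll, ...]. A call has 1 to 8 rows; each row is the pose to reach, as a shift and turn from the pose commanded when the call began; what a row does not reach only later rows make up. A row lasts 1/10 s, in which the tool goes at most 50 mm and 8.59 degrees, less where a joint would pass 70% of its speed; a pose out of reach is approached as far as the arm can. A call with a gripper value outside its range is refused whole. The fingers move at their own pace and stop on an object; "squeeze" is the grip in N (left out, the last holds). Time passes only in rows, so rows that repeat a pose let the fingers close. It gives the time, the measured TCP pose, the force, the opening and the grip force at its end, in the units of the state.
- bot.sense(): the state, without advancing time (a new reading comes with each control period).
- snapshot(name): name is "scene" or "side" or "wrist"; returns the picture (420x560x3 uint8, red, green, blue); there is no depth.
- camera_info(name): a dict with "K" (3x3 intrinsics, pixels), "rvec" (rotation vector, rad) and "tvec" (3), from world to camera coordinates, as OpenCV has them. Camera axes: x right, y down, z forward; pixel columns grow to the right and rows downward; lengths in mm; the calibration is good to about 2 mm. A picture is of the moment at which its call begins: read the wrist's pose just before it. camera_info takes no time and is no camera call; for the wrist camera it gives the pose at the moment of the call.
- bot.close_job(): hands the job in; it is judged then, once.
The state is a dict: "t": time; "joints": joint angles; "dq": joint speeds; "effort": joint torques, N m; "tcp_pos": TCP position; "tcp_rot": TCP orientation; "contact_force": force on the tool from outside, world axes, zero at the start; "torque": the same for the moment, N m; "grip_width": opening from 0.0 (shut) to 1.0 (fully open); "finger_force": force on a finger pad.
Only numpy, scipy, OpenCV 4.12 (cv2) and the standard library are available. Lean on these libraries where they do the work, as an engineer would, in place of code of your own. Each camera call takes 0.05 s, during which the arm holds its last target. There are 200 camera calls.

### The job

The battery charger on the bench has tripped: lift the steel reset probe up and off its hook, reach its shaft down through the round hole in the charger's top, and press the recessed button inside all the way down with the tip. Finish while holding: the probe still in the gripper and the button still held fully down. Leave the lamp shell, can, tub and flat bar where they are.

Things in the scene. Friction and masses are not known exactly. Their poses are not given: they have to be found in the camera images.
- stand: fixed steel hook stand, left or right of the middle, turned up to 0.4 rad. Origin: on the bench under its upright (16 mm thick, 220 mm tall). A round hook arm, 8 mm thick, runs from the upright along the stand's -x, axis 205 mm above the bench, straight for 70 mm, then turned up. Foot plate 130 x 100 x 12 mm, reaching 95 mm to -x, under the probe
- hook_tip (a point): end of the hook's upturned tip, on its axis: 76 mm along the stand's -x, 219 mm above the bench; the steel ends 4 mm higher and farther out. The probe must rise 20 to 30 mm (25 is best), then goes off along the stand's -x by 40 mm or more
- probe: reset probe, loose, 84 to 170 g, hanging upright on the hook 48 to 56 mm along the stand's -x from the upright. Origin at the tip (lower end), z up along it, axes as the stand's. From the tip up, on one axis: round steel shaft 8 mm thick, 85 mm long; flat steel eye frame, z = 85 to 145 mm, 36 mm wide (y), 8 mm thick (x); black plastic grip, z = 145 to 190 mm
- probe_tip (a point): the probe's tip: centre of the lower end of its shaft (the origin of probe)
- probe_eye (a point): centre of the window in the probe's eye frame, 115 mm above the tip; window 24 mm wide (y) and 44 mm high, through which the hook passes along x
- probe_grip (a point): centre of the probe's plastic grip, 170 mm above the tip, on its axis; 242 mm above the bench while it hangs. The grip is 26 mm (probe's x) by 14 mm (y) and 45 mm tall: take it from above, fingers on the two faces that look to the probe's +y and -y
- charger: fixed grey bench battery charger, 170 (x) x 200 (y) x 95 mm tall (left or right of the middle, on the side without the stand, turned up to 0.4 rad). Origin: centre of its underside. Its level top bears a meter, a fuse cap and two brass posts, none above 107 mm
- reset_hole (a point): centre of the mouth of the round reset hole in the charger's top, 95 mm above the bench; at x = -30, y = +45 mm in the charger's frame, with a thin flat metal rim. Straight vertical hole, 17 mm across and 36 mm deep, with the button at the bottom
- button_top (a point): centre of the flat top of the white recessed button (15 mm across), 24 mm below the mouth of the hole when not pressed; moves down with it. The button is centred in the hole
- reset_button (a joint): how far the button is pressed, m: 0 up, 0.008 fully down (stop). A spring raises it: 1.5 N to start, 5 N when fully down; it comes up when released
- lamp_shell: bystander: loose black bullet-shaped lamp shell, standing on its flat base, 132 mm across, 170 mm tall; origin at the centre of its base, beyond the middle of the work
- can: bystander: loose drinks can, standing, 66 mm across, 118 mm tall; origin at the centre of its base, in the middle, on the robot's side
- tub: bystander: loose white plastic tub, 84 mm across, 45 mm tall; origin at the centre of its base, at the near left
- flat_bar: bystander: loose steel flat bar 30 (x) x 260 (y) x 6 mm lying on the bench; origin at the centre of its underside, at the near right
There are look-alikes about, which are no part of the job. What is shaped like the stand but blue, brown or pink is not meant.

How it is judged:
By the outcome, as a careful person would: the job done as asked, in the order asked, and still so for the second after the job is handed in, while the arm keeps its last pose, push and grip.
It also fails if it takes over 48 s, if anything falls off the work surface, if the arm or the gripper's body presses on something with over 40 N, if the wrist force passes 120 N, or if a joint passes its speed limit or range.

## Working session

There is one attempt and no reset: what is moved stays moved. The work goes in short steps, Python scripts to look and compute and a tool call to move; the robot and the scene stay as the last step left them, time stands still between calls to the robot, and variables do not carry over. Pictures are saved under pics/ and viewed, at most 10 in all, crops included, and the job is handed in when it is done.

Besides the shell and the picture viewer there is one more tool, called after "Request:" as name(argument=value, ...), one argument or row to a line, values as JSON. servo_tool: Moves the arm, as the interface text tells. Its arguments: {"type":"object","properties":{"series":{"type":"array","items":{"type":"number"}},"squeeze":{"type":"number"}},"required":["series"]}

```bash
mkdir -p pics
cat > h.py <<'E'
import numpy as np, cv2
from plant import bot, snapshot, camera_info
def cam(n):
    c=camera_info(n); R=cv2.Rodrigues(np.array(c["rvec"],float))[0]
    return np.array(c["K"],float),R,np.array(c["tvec"],float).ravel()
def ray(c,uv):
    K,R,t=c; d=R.T@np.linalg.solve(K,[uv[0],uv[1],1.]); return -R.T@t,d/np.linalg.norm(d)
def onz(c,uv,z):
    o,d=ray(c,uv); return o+d*(z-o[2])/d[2]
def two(c1,a,c2,b):
    o1,d1=ray(c1,a);o2,d2=ray(c2,b)
    s=np.linalg.lstsq(np.c_[d1,-d2],o2-o1,rcond=None)[0]
    p,q=o1+s[0]*d1,o2+s[1]*d2; return (p+q)/2,np.linalg.norm(p-q)
def proj(c,P):
    K,R,t=c; q=K@(R@np.array(P,float)+t); return q[:2]/q[2]
def save(im,n): cv2.imwrite("pics/"+n,im[:,:,::-1])
E
python3 - <<'E'
from h import *
for n in("scene","side"):
    im=snapshot(n);save(im,n+"0.png");np.save(n+".npy",im);c=cam(n);print(n,-c[1].T@c[2],c[1][2])
print(bot.sense(),bot.finger_overhang)
E
```

```text
scene [1413.74675923 -653.40593989  939.74853488] [-0.63469036  0.50697099 -0.58322256]
side [ 329.66938985 1070.24341912 1437.39007583] [ 0.15382419 -0.63249709 -0.75913473]
{'t': 0.1, 'joints': array([-1.40109533e+00,  1.58997380e-01,  1.59806949e+00,  2.70783069e-05,
        1.38619353e+00, -2.10110965e-01]), 'dq': array([ 0.00050911, -0.00232427, -0.00347393,  0.00038344,  0.00026631,
       -0.00049789]), 'effort': array([ 1.86468489e-03, -3.86505854e+01, -3.22957134e+01,  7.06007495e-02,
        3.39013897e-02, -4.14388080e-05]), 'tcp_pos': array([ 213.0732872 , -533.51826921,  238.7294003 ]), 'tcp_rot': array([ 9.82022117e-01,  1.88764051e-01,  3.01515433e-05, -8.33432952e-04]), 'contact_force': array([-0.30294857, -0.55695969,  0.99540229]), 'torque': array([ 0.00604   , -0.01245746, -0.00397143]), 'finger_force': 0.0, 'grip_width': 1.0022471736069911} 25.0
```

View pics/scene0.png

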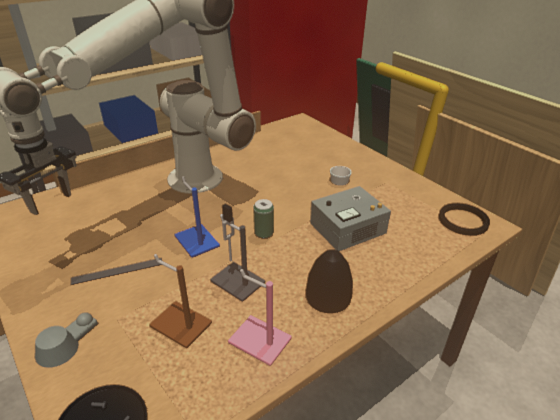

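View pics/side0.png

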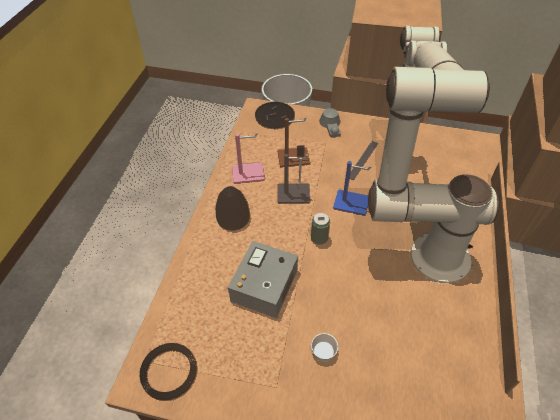

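The pictures show four stand shapes. By upright pixel in the scene view:
- **Blue:** (197,215)
- **Brown:** (183,300)
- **Pink:** (268,320)
- **Dark grey steel:** (243,255). It is the only one carrying the probe, whose grip is at (228,212), so I choose this one.

The charger is at (350,215) in scene and (265,278) in side, with the hole probably at side (267,285). Next is a close crop to check.

Run:
```python
from h import *
a=np.load("scene.npy");b=np.load("side.npy")
f=lambda im,x,y,w,h:cv2.resize(im[y:y+h,x:x+w],(400,300),interpolation=cv2.INTER_CUBIC)
o=np.vstack([np.hstack([f(a,190,195,120,90+15-15),f(b,250,110,100,75+25-25)]),np.hstack([f(a,300,180,100,75),f(b,220,235,100,75)])])
save(o,"crop.png")
```

```text
(no output)
```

View pics/crop.png

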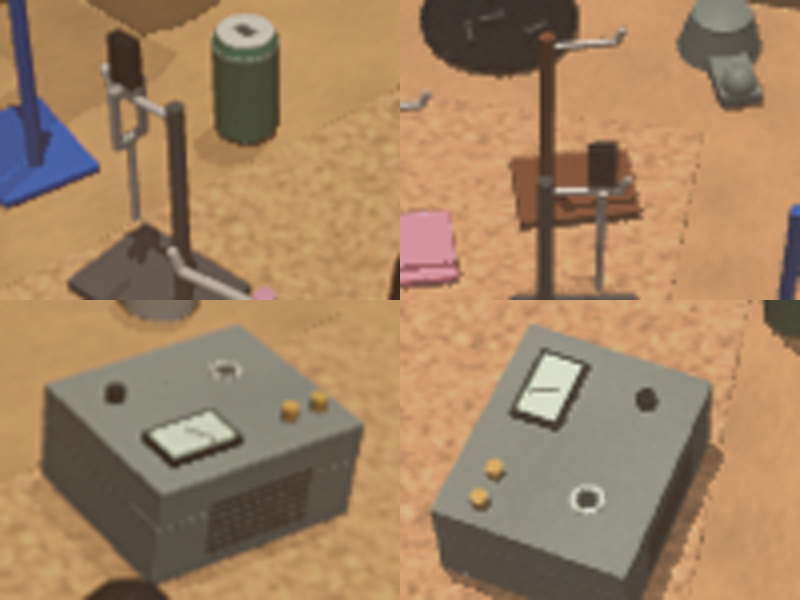

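Run:
```python
from h import *
A=cam("scene");B=cam("side")
h=.4
print("grip",two(A,(227.8-h,213-h),B,(300.2-h,151.2-h)))
print("upr top",two(A,(242.5-h,227.1-h),B,(286.5-h,156-h)))
print("tip hook",two(A,(190+106/3.333-h,195+72/3.333-h),B,(250+228/4-h,110+182/4-h)), "expect z219")
print("hole",two(A,(356.2-h,197.5-h),B,(266.7-h,284.7-h)),onz(A,(356.2-h,197.5-h),95),onz(B,(266.7-h,284.7-h),95))
P=[onz(B,(220+(x-400)/4-h,235+(y-300)/4-h),95) for x,y in((530,325),(711,382),(632,575),(433,513))]
for p in P: print(p)
for i in range(4):
    d=P[(i+1)%4]-P[i]; print(np.linalg.norm(d),np.degrees(np.arctan2(d[1],d[0])))
print(camera_info("wrist"))
```

```text
grip (array([ 565.84013394, -180.76357349,  240.80598889]), np.float64(2.3765770499690446))
upr top (array([ 614.33331564, -167.46358757,  218.20121717]), np.float64(2.329815541666514))
tip hook (array([ 541.51002766, -187.03098926,  217.81844058]), np.float64(0.7031494988393995)) expect z219
hole (array([568.80243261, 309.78961636,  97.4398092 ]), np.float64(2.033141608945072)) [565.35232501 312.20952341  95.        ] [570.03121373 309.07553914  95.        ]
[662.36051457 152.35956799  95.        ]
[495.928553   174.45780799  95.        ]
[517.84013045 367.51101154  95.        ]
[687.77595952 350.41563339  95.        ]
167.89261461754413 172.43671034880063
194.2927086312875 83.52462849941568
170.79355361495047 -5.744572717836043
199.68011889904287 -97.31248815608427
{'K': array([[335.97979375,   0.        , 283.58751016],
       [  0.        , 335.97979375, 207.40800519],
       [  0.        ,   0.        ,   1.        ]]), 'rvec': array([-2.43254971,  1.64815621,  0.20016375]), 'tvec': array([-574.35686276,  -26.15099507,  390.81059898])}
```

The steel stand is right: dark grey, carrying the probe, yaw about 15°, with the grip at (566,-181). The hole is at about (568,310), and the fit to the charger frame agrees. Moving above the probe now.

Request:
servo_tool(
  series=[91.9,0,0,50,0,91.9,20,20,90,-2,91.9,55,55,90,-4,91.9,90,90,90,-6.5,91.9,125,125,90,-6.5,91.9,160,160,90,-6.5,91.9,195,195,90,-6.5,91.9,230,230,90,-6.5],
  squeeze=40,
)

```text
t: 0.9
tcp_pos: [444.1, -302.2, 329.3]
tcp_rot: [0.991, 0.133, -0.0, -0.0]
contact_force: [0.2, -1.0, 0.2]
grip_width: 1.0
finger_force: 0.0
```

Request:
servo_tool(
  series=[91.9,30,30,0,0,91.9,60,60,0,0,91.9,90,90,0,0,91.9,115,115,0,0,91.9,123,123,0,0,91.9,123,123,0,0,91.9,123,123,0,0,91.9,123,123,0,0],
)

```text
t: 1.7
tcp_pos: [565.3, -182.3, 329.6]
tcp_rot: [0.991, 0.132, -0.0, 0.0]
contact_force: [-0.1, -0.6, -0.2]
grip_width: 0.999
finger_force: 0.0
```

Run:
```python
from h import *
s=bot.sense();print(s['t'],s['tcp_pos'],s['tcp_rot'],s['contact_force'],s['joints'])
c=cam("wrist");im=snapshot("wrist");save(im,"w1.png");np.save("w1.npy",im)
print(proj(c,(566,-181,264.5)),proj(c,(541.5,-187,223)),proj(c,(614,-167.5,220)))
np.save("w1c.npy",np.array([*c[1].ravel(),*c[2]]))
```

```text
1.7 [ 565.30585622 -182.2804252   329.5685095 ] [ 9.91266468e-01  1.31873878e-01 -2.39866716e-04  1.14131600e-04] [-0.11545616 -0.63367802 -0.17854972] [-5.14938898e-01  1.64437531e-01  1.41431916e+00 -4.71373941e-04
  1.56308105e+00  7.91342852e-01]
[281.59709253 228.70788482] [281.18224193 243.44072884] [281.19459375 147.42588156]
```

View pics/w1.png

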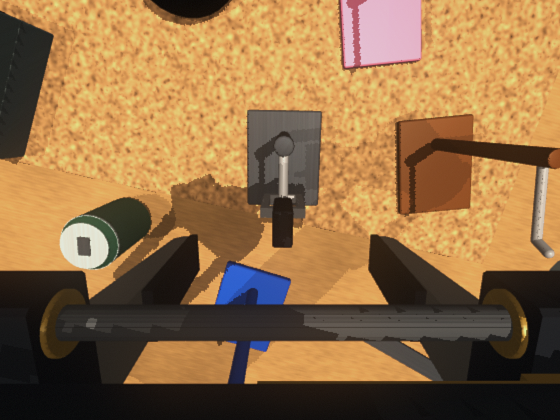

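Run:
```python
from h import *
c=cam("wrist");im=np.load("w1.npy")
a=np.radians(15.1);X=np.array([np.cos(a),np.sin(a),0]);Y=np.array([-np.sin(a),np.cos(a),0])
for z in(264.5,219.5):
  for sx in(-13,13): print(z,sx,proj(c,np.array([566,-181,z])+sx*X-7*Y),proj(c,np.array([566,-181,z])+sx*X+7*Y))
print("up",proj(c,np.array([614,-167.5,220])), -c[1].T@c[2])
print(im[190:252:3,283].sum(1)); print(im[225,266:300].sum(1)); print(im[240,266:300].sum(1))
```

```text
264.5 -13 [292.11514566 247.4276612 ] [271.10641322 247.41481868]
264.5 13 [292.38163835 209.58486052] [270.77786263 209.57145937]
219.5 -13 [290.72602205 227.49000824] [273.14921736 227.47918011]
219.5 13 [290.91518847 195.50462106] [272.92378891 195.49340034]
up [281.18340144 147.52066519] [ 630.06354855 -165.04297226  475.68010055]
[561 548 317  74  80  79  80  88  93  94  94  95  93  97  92  98  99 113
  94 193 421]
[458 457 457 464 472 467 192  81  79  89  90  87  88  92  94  95  95  97
  95  98  96  96  94  94  88  84 103 264 284 279 280 274 271 268]
[476 472 469 464 466 458 192  83  91  89  94  89  95  97  99  92  98 118
 119 117 119 120 120 120 115  99 175 412 432 429 424 427 433 431]
```

The grip is at rows 197–246, cols 272–292, within 1 mm of the prediction, and yaw is aligned. The brown stand is at the right and the blue one is below. Next I descend and close.

Request:
servo_tool(
  series=[91.9,0,0,-30,0,91.9,0,0,-60,0,91.9,0,0,-80,0,91.9,0,0,-80,0,91.9,0,0,-80,0,40,0,0,-80,0,30,0,0,-80,0,20,0,0,-80,0],
)

```text
t: 2.55
tcp_pos: [566.6, -181.3, 250.8]
tcp_rot: [0.991, 0.133, 0.001, 0.001]
contact_force: [0.2, 0.5, 0.2]
grip_width: 0.761
finger_force: 0.0
```

Request:
servo_tool(
  series=[5,0,0,0,0,5,0,0,0,0,5,0,0,0,0,5,0,0,0,0,5,0,0,0,0,5,0,0,0,0,5,0,0,0,0,5,0,0,0,0],
)

```text
t: 3.35
tcp_pos: [566.1, -181.0, 249.6]
tcp_rot: [0.991, 0.133, -0.0, -0.0]
contact_force: [-0.7, -0.9, 0.5]
grip_width: 0.154
finger_force: 40.0
```

Request:
servo_tool(
  series=[5,0,0,6,0,5,0,0,12,0,5,0,0,18,0,5,0,0,25,0,5,0,0,25,0,5,0,0,25,0,5,0,0,25,0,5,0,0,25,0],
)

```text
t: 4.15
tcp_pos: [566.0, -180.9, 274.2]
tcp_rot: [0.991, 0.133, -0.0, -0.0]
contact_force: [-0.4, 0.3, -1.0]
grip_width: 0.152
finger_force: 40.0
```

Run:
```python
from h import *
s=bot.sense();print(s['tcp_pos'],s['contact_force'],s['torque'],s['grip_width'])
a=snapshot("scene");b=snapshot("side")
f=lambda im,x,y,w,h:cv2.resize(im[y:y+h,x:x+w],(400,400),interpolation=cv2.INTER_CUBIC)
save(np.hstack([f(a,190,190,80,80),f(b,260,110,80,80)]),"lift.png")
```

```text
[ 565.96245034 -180.89715329  274.15930904] [-0.36284429  0.34080994 -0.99741101] [ 0.0334211  -0.01615303 -0.02747312] 0.15207760691636943
```

View pics/lift.png

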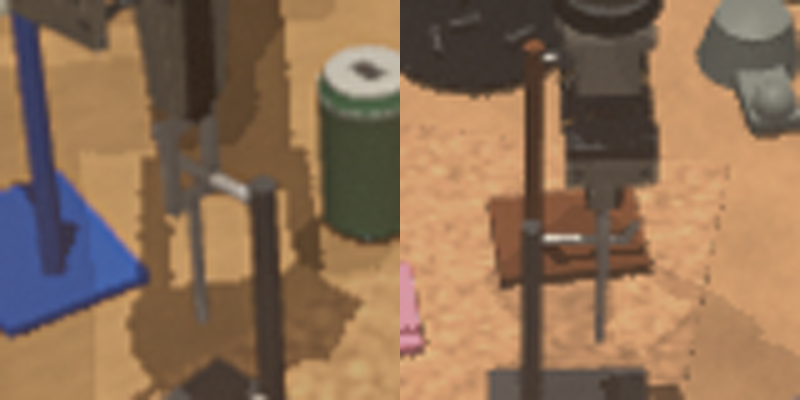

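The probe hangs in the fingers, raised 25 mm, and the hook is now low in the eye window. Before going off the hook I check where the blue stand is.

Run:
```python
from h import *
A=cam("scene");B=cam("side")
print("blue base",onz(A,(200,244),12),onz(A,(197,189),220),"top two",two(A,(196,189),B,(348,163)))
print("blue hook end",two(A,(170,188),B,(370,168)))
print("can",onz(A,(264,204),118),"tip",two(A,(190+203/5-.4,190+320/5-.4),B,(260+199/5-.4,110+340/5-.4)))
```

```text
blue base [ 380.6813197  -185.62935726   12.        ] [ 386.89538699 -176.81852429  220.        ] top two (array([ 385.90246705, -178.99336742,  219.92457259]), np.float64(1.157592896600001))
blue hook end (array([ 299.07807833, -215.94881299,  186.21177101]), np.float64(18.326646124223753))
can [443.68292672  20.09688666 118.        ] tip (array([ 564.28936916, -180.9194169 ,   97.75257939]), np.float64(1.401019928568053))
```

Request:
servo_tool(
  series=[5,-14,-4,0,0,5,-29,-8,0,0,5,-43,-11,0,0,5,-55,-15,0,0,5,-55,-15,0,0,5,-55,-15,30,0,5,-55,-15,60,0,5,-55,-15,100,0],
)

```text
t: 5.05
tcp_pos: [510.9, -195.5, 374.2]
tcp_rot: [0.991, 0.133, -0.001, -0.001]
contact_force: [0.7, -1.1, -1.6]
grip_width: 0.15
finger_force: 40.0
```

Request:
servo_tool(
  series=[5,0,20,15,0,5,0,60,15,0,5,5,100,15,0,5,10,140,15,0,5,15,180,15,0,5,20,220,15,0,5,25,260,15,0,5,30,300,15,0],
)

```text
t: 5.85
tcp_pos: [541.5, 106.0, 389.7]
tcp_rot: [0.991, 0.133, 0.0, -0.0]
contact_force: [1.0, -0.7, -1.4]
grip_width: 0.152
finger_force: 40.0
```

Request:
servo_tool(
  series=[5,5,40,0,0,5,10,80,0,0,5,18,120,0,0,5,24,160,0,0,5,27,195,0,0,5,27,206,0,0,5,27,206,0,0,5,27,206,0,0],
)

```text
t: 6.65
tcp_pos: [568.4, 309.2, 389.5]
tcp_rot: [0.991, 0.133, -0.0, 0.0]
contact_force: [-0.5, -0.3, -2.2]
grip_width: 0.147
finger_force: 40.0
```

Request:
servo_tool(
  series=[5,0,0,-25,0,5,0,0,-50,0,5,0,0,-70,0,5,0,0,-85,0,5,0,0,-85,0,5,0,0,-85,0,5,0,0,-85,0],
)

```text
t: 7.35
tcp_pos: [568.9, 309.9, 306.5]
tcp_rot: [0.991, 0.133, 0.001, -0.0]
contact_force: [0.3, -0.0, -1.3]
grip_width: 0.148
finger_force: 40.0
```

Run:
```python
from h import *
s=bot.sense();print(s['t'],s['tcp_pos'],s['contact_force'],s['grip_width'],s['joints'])
a=snapshot("scene");b=snapshot("side");w=snapshot("wrist")
f=lambda im,x,y,w,h:cv2.resize(im[y:y+h,x:x+w],(400,400),interpolation=cv2.INTER_CUBIC)
save(np.hstack([f(a,320,150,80,80),f(b,230,240,80,80)]),"over.png");np.save("oa.npy",a);np.save("ob.npy",b);np.save("ow.npy",w)
```

```text
7.35 [568.91710253 309.87355848 306.51953433] [ 0.34433304 -0.01574342 -1.25239126] 0.14752116820407846 [ 3.12612114e-01  3.11217642e-01  1.28630584e+00 -4.26261487e-05
  1.54104557e+00  1.61752180e+00]
```

View pics/over.png

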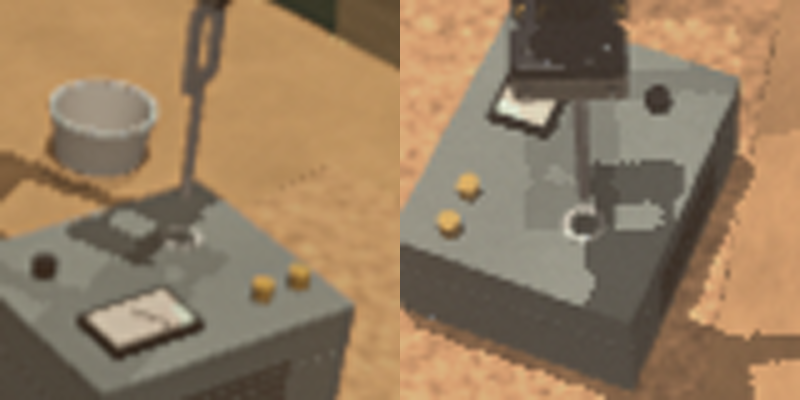

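The tip hangs above the hole at scene crop (187,190) and side crop (584,207). The rim is at scene crop (182,239) and side crop (584,222).

Run:
```python
from h import *
A=cam("scene");B=cam("side");h=.4
a=lambda x,y:(320+x/5-h,150+y/5-h); b=lambda x,y:(230+(x-400)/5-h,240+y/5-h)
print("tip",two(A,a(187,190),B,b(585,207)),onz(A,a(187,190),129),onz(B,b(585,207),129))
print("hole",two(A,a(182,239),B,b(584,222)),onz(A,a(182,239),95),onz(B,b(584,222),95))
for P in([568.9,309.9,129],[568.9,309.9,214],[568,310,95]): 
    p=proj(A,P);q=proj(B,P);print(P,(p-[320-h,150-h])*5,(q-[230-h,240-h])*5+[400,0])
# rim centroid: bright low-sat pixels near hole in the first unshadowed images
for n,c,ctr in(("scene",A,(356,197)),("side",B,(266,284))):
    im=np.load(n+".npy").astype(float).sum(2); x0,y0=ctr[0]-7,ctr[1]-7
    p=im[y0:y0+15,x0:x0+15]; m=abs(p-np.median(p))>50
    ys,xs=np.nonzero(m); r=((xs.min()+xs.max())/2+x0,(ys.min()+ys.max())/2+y0)
    print(n,m.sum(),r,onz(c,r,95))
```

```text
tip (array([564.355939  , 316.00750952, 130.35290003]), np.float64(3.779464051444387)) [561.05306358 316.96700124 129.        ] [566.06676545 316.48288845 129.        ]
hole (array([569.44924054, 309.03520011,  97.19655985]), np.float64(0.39901943669321693)) [567.05137711 311.47182146  95.        ] [569.99799912 307.91907547  95.        ]
[568.9, 309.9, 129] [187.77972543 198.56929179] [583.31874051 197.40840827]
[568.9, 309.9, 214] [202.205175    87.37616296] [579.22033308 124.31494296]
[568, 310, 95] [181.43397609 240.3573802 ] [586.16231663 225.33607798]
scene 20 (np.float64(356.0), np.float64(197.0)) [565.3175895  313.18748914  95.        ]
side 48 (np.float64(266.0), np.float64(284.5)) [570.79174322 310.02041043  95.        ]
```

Run:
```python
from h import *
a=np.load("oa.npy");b=np.load("ob.npy");w=np.load("ow.npy")
f=lambda im,x,y,s:cv2.resize(im[y:y+s,x:x+s],(260,260),interpolation=cv2.INTER_NEAREST)
W=cam("wrist")
for P in([568.9,309.9,129],[568,310,95],[568.9,309.9,214]):print(proj(W,P))
save(np.vstack([np.hstack([f(a,344,176,26),f(b,254,262,26),f(w,240,200,100)]),cv2.resize(w,(780,585))[:330]]),"tip.png")
```

```text
[283.67267472 195.85971668]
[283.36781187 190.28375241]
[283.65929667 219.14376648]
```

View pics/tip.png

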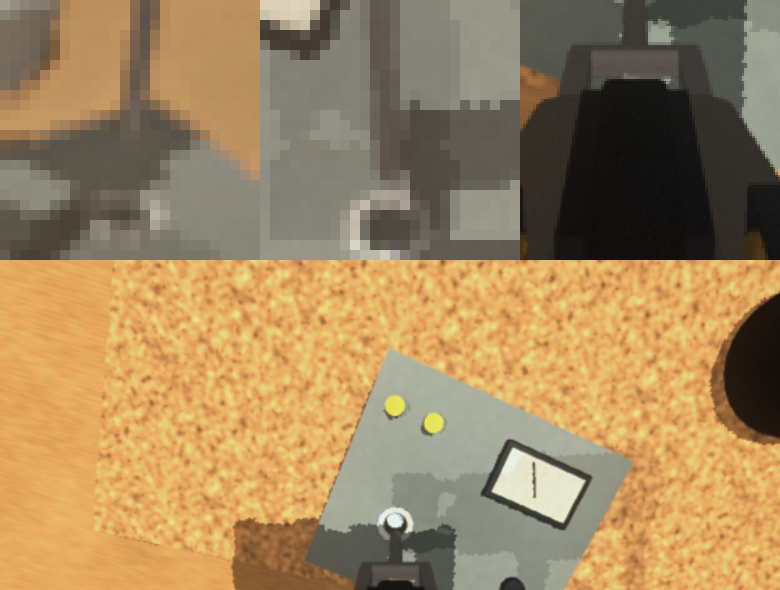

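The wrist view shows the rim and white button just ahead of the shaft tip, at about wrist px (283,188). I measure the rim there.

Run:
```python
from h import *
w=np.load("ow.npy");W=cam("wrist")
r=w[172:205,265:302].astype(int);m=(r.min(2)>175).astype(np.uint8)
print("\n".join("".join(".#"[v] for v in row) for row in m))
n,l,st,ce=cv2.connectedComponentsWithStats(m);print(st,ce)
for z,uv in((95,(283,188)),(95,(284,188)),(95,(283,189))): print(onz(W,uv,z))
print(r[:,18].sum(1)); print(r[12].sum(1))
```

```text
.....................................
.....................................
.....................................
.....................................
.....................................
.................##..................
..............##########.............
............#############............
..........#################..........
.........#########.#########.........
.........###########...######........
.......######.########...####........
.......#####..#########...####.......
.......####..##########....###.......
.......####..##########....####......
.......####..###########...####......
......####....##########....####.....
......#.##....#########.....####.....
......#........########.....###......
................#####.......###......
............................###......
...........................####......
..........................#####......
..........................##.........
.....................................
.....................................
.....................................
.....................................
.....................................
.....................................
.....................................
.....................................
.....................................
[[  0   0  37  33 986]
 [  6   5  26  19 235]] [[17.80628803 16.74137931]
 [18.81276596 12.8893617 ]]
[570.31048709 311.04057144  95.        ]
[570.59418233 310.00014851  95.        ]
[569.25397861 310.75303064  95.        ]
[407 405 406 404 431 575 682 680 664 551 685 707 706 714 715 713 711 700
 705 691 303 153 192 196 185 183 181 181 180 179 177 178 179]
[485 492 491 490 490 487 498 644 706 708 710 687 512 525 680 703 700 701
 706 718 719 614 549 470 364 474 660 683 686 673 487 407 401 403 399 396
 399]
```

The hole centre from the wrist is (569.4,310.2), and the tip is within 1 mm of it, against 4.5 mm of clearance. Going down.

Request:
servo_tool(
  series=[5,0.5,0.5,-8,0,5,0.5,0.5,-16,0,5,0.5,0.5,-24,0,5,0.5,0.5,-32,0,5,0.5,0.5,-40,0,5,0.5,0.5,-48,0,5,0.5,0.5,-52,0,5,0.5,0.5,-52,0],
  squeeze=60,
)

```text
t: 8.3
tcp_pos: [568.3, 310.3, 251.6]
tcp_rot: [0.991, 0.133, -0.001, 0.0]
contact_force: [0.2, -0.1, -1.7]
grip_width: 0.148
finger_force: 60.0
```

Request:
servo_tool(
  series=[5,0,0,-2,0,5,0,0,-4,0,5,0,0,-6,0,5,0,0,-8,0,5,0,0,-10,0,5,0,0,-10,0,5,0,0,-10,0],
)

```text
t: 9.0
tcp_pos: [569.0, 310.6, 243.2]
tcp_rot: [0.991, 0.133, 0.001, -0.0]
contact_force: [-0.0, 0.2, 1.8]
grip_width: 0.148
finger_force: 60.0
```

Request:
servo_tool(
  series=[5,0,0,-1,0,5,0,0,-2,0,5,0,0,-3,0,5,0,0,-4,0,5,0,0,-4,0,5,0,0,-4,0],
)

```text
t: 9.6
tcp_pos: [569.1, 310.7, 240.5]
tcp_rot: [0.991, 0.133, 0.001, -0.0]
contact_force: [-1.5, -0.8, 9.1]
grip_width: 0.147
finger_force: 60.0
```

Request:
servo_tool(
  series=[5,0,0,-0.5,0,5,0,0,-1,0,5,0,0,-1,0,5,0,0,-1,0],
)

```text
t: 10.0
tcp_pos: [569.2, 310.7, 240.4]
tcp_rot: [0.991, 0.133, 0.001, -0.0]
contact_force: [-1.6, -1.2, 12.0]
grip_width: 0.148
finger_force: 60.0
```

Request:
servo_tool(
  series=[5,0,0,0,0,5,0,0,0,0,5,0,0,0,0,5,0,0,0,0,5,0,0,0,0,5,0,0,0,0],
)

```text
t: 10.6
tcp_pos: [569.2, 310.7, 240.4]
tcp_rot: [0.991, 0.133, 0.001, -0.0]
contact_force: [-2.5, -0.6, 10.9]
grip_width: 0.148
finger_force: 60.0
```

Run:
```python
from h import *
save(np.hstack([cv2.resize(snapshot("scene"),(400,300)),cv2.resize(snapshot("side"),(400,300))]),"end.png")
s=bot.sense();print(s['t'],s['tcp_pos'],s['contact_force'],s['grip_width'])
```

```text
10.7 [569.22287264 310.66522736 240.41125353] [-2.31784046 -1.13687964 11.94099143] 0.14622452490149676
```

View pics/end.png

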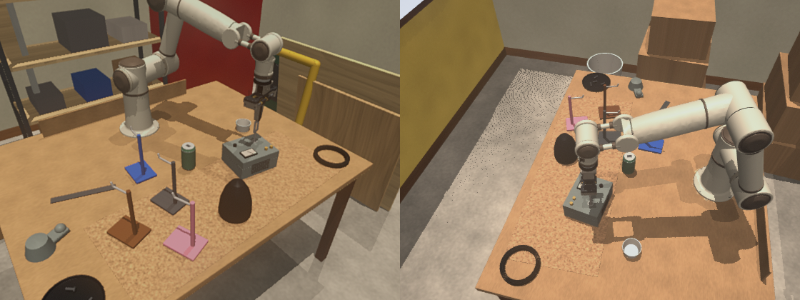

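The probe stands in the charger's hole, pressing steadily at about 12 N against the stop. The bystanders are where they were, so I hand in.

```bash
python3 -c "
from plant import bot
print(bot.close_job())"
```

```text
the job is handed in; nothing more can be done
None
```

The job is handed in, with no verdict reported back: the probe is off its hook, still in the gripper, and holding the button against its stop at about 12 N; the bystanders look unmoved, and it took about 11 s.

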